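# Proof-load a sample hook under the magnifier

## Robot

A 7-joint arm with a two-finger parallel gripper is mounted at the origin on the work surface. World frame = base frame: x ahead of the robot, y to its left, z up, the work surface at z = 0. Lengths are in m, angles in rad, forces in N, time in s.
With the tool pointing down it reaches from about 0.4 to 0.85 m from the base axis. Payload 10.4 kg.
Tool frame: the origin (TCP) lies between the finger pads; the fingertips stand 22 mm ahead of it and the grasp point (between the pads) lies 3 mm ahead of it (r.nose_length is the distance from the TCP to the fingertips, in m); z points along the fingers, y is the line along which they close (so a half turn about z gives the same grasp; the last joint's range is limited). The gripper opens to 87 mm and grips with 3 to 60 N. Pads are 19 mm wide; open, the fingers measure 117 mm over their backs; the gripper's body (75 mm by 190 mm) begins 51 mm behind the grasp point.
Start: joints at [-1.142, 0.332, -0.065, 1.46, 0.022, 1.35, -0.088], TCP at [0.273, 0.562, 0.22] pointing down, gripper open.
Joint ranges: [-2.6, 2.6], [-0.5, 2.12], [-1.47, 1.34], [0.16, 2.42], [-1.27, 4.41], [0.06, 2.06], [-2.6, 2.6]. Speed limits (rad/s): [2.22, 2.22, 2.79, 2.79, 3.14, 3.14, 3.14].

## Interface

Orientations are given as a unit quaternion [x, y, z, w].
In Python, from bench import readout, cams, r gives the robot as it stands. The module is installed in compiled form; this text tells all that it offers.
- The arm moves only by the tool step_arm, never from a script. Its argument "deltas" is a list that holds one entry, the list of rows, each a list of 7 numbers: the turn, a rotation vector about the tool's x, y, z in rad, then the shift along the tool's x, y, z in m, then the opening in per cent of the stroke, from 0 (shut) to 100 (fully open). A call has 1 to 20 rows; each row is the pose to reach, as a shift and turn from the pose commanded when the call began, along the tool's axes at that moment; what a row does not reach only later rows make up. A row lasts 1/8 s, in which the tool goes at most 62.5 mm and 10.7 degrees, less where a joint would pass 70% of its speed; a pose out of reach is approached as far as the arm can. A call with a gripper value outside its range is refused whole. The fingers move at their own pace and stop on an object; "squeeze" is the grip in N (left out, the last holds). Time passes only in rows, so rows that repeat a pose let the fingers close. It gives the time, the measured TCP pose, the force, the opening and the grip force at its end, in the units of the state.
- readout.read_state(): the state, without advancing time (a new reading comes with each control period).
- cams.camera(name): name is "side" or "top"; returns a dict with "img" (400x640x3 uint8, red, green, blue), "fx", "fy", "cx", "cy" (pixels), "k1" (the pictures are not rectified: a ray, as slopes to the right and down, at radius r is drawn at 1 + k1 r^2 times it, then the intrinsics apply), "origin" and "rotation" of the camera in the world. Camera axes: x right, y up, looking along -z (the intrinsics and any distortion apply to the point x, -y, -z); pixel columns grow to the right and rows downward; lengths in m; the calibration is good to about 2 mm. A picture is of the moment at which its call begins. There is no depth.
- r.close_job(): hands the job in; it is judged then, once.
The state is a dict: "time": time; "joint_positions": joint angles; "joint_vel": joint speeds; "joint_torque": joint torques, N m; "ee_pos": TCP position; "eef_rot": TCP orientation; "ft_force": force on the tool from outside, world axes, zero at the start; "torque": the same for the moment, N m; "width": finger opening in m; "grip_force": force on a finger pad.
Only numpy, scipy, OpenCV 4.12 (cv2) and the standard library are available. Lean on these libraries where they do the work, as an engineer would, in place of code of your own. Each camera call takes 0.05 s, during which the arm holds its last target. There are 200 camera calls.

## Task

Examine the blue sample hook under load: first swing the magnifier lamp round until its lens is centred over the hook, then pull the spring balance's orange D-handle out until the black pointer stands inside the red load marker, without pulling on past the marker. Keep the handle there against its spring: the job finishes with the gripper still holding it at that load, with the lens still over the hook. Leave the mug, the jar and the wood samples where they stand.

Things in the scene. Friction and masses are not known exactly. Their poses are not given: they have to be found in the camera images.
- stand: Pull-test stand, fixed: pale board 300 x 130 x 18 mm; on it a tubular spring balance (36 mm thick, 190 mm long, axis 62 mm up, white scale plate on top at 82 mm) linked to a blue hook on an upright pegboard piece (top 118 mm up). Origin on the bench below the balance's axis. x runs along the balance from D-handle to hook: the handle pulls out along -x. z up.
- pull (a joint): How far the D-handle, its rod and the pointer (one rigid piece) have been pulled out along the stand's -x, in m: 0 home, 0.105 at the stop. A spring draws it back home: about 1.7 N at 0, and 1.7 N more for every 10 mm (about 9 to 16 N at the marker).
- handle (a point): Centre of the D-handle's orange grip bar: horizontal, round, 14 mm thick, 94 mm long, along the stand's y axis, 62 mm above the bench; 190 mm along -x from the stand's origin when home. Inside the D, towards the balance, a space 45 mm deep and 78 mm wide lets a finger in from above; outside it is free. Only the bench lies below.
- pointer (a point): Middle of the black pointer on top of the scale, a bar 4 mm wide and 42 mm long lying across it, 88 mm above the bench; it moves with the handle. Axes as the stand's.
- mark (a point): Centre of the red load marker, a clip 12 mm wide along the balance and 52 mm across, on the scale plate, 84 mm above the bench. Fixed; its place along the scale differs each time. The pointer's middle is inside the marker when within 6 mm of this point along the stand's x axis. Axes as the stand's.
- sample_hook (a point): Top of the upturned tip of the blue sample hook, 84 mm above the bench.
- lens (a point): Centre of the magnifier's lens (94 mm wide, in a white ring head 116 mm wide and 26 mm high, its middle 230 mm above the bench), at the free end of the boom.
- boom_grip (a point): Point on the axis of the lamp's boom, a straight horizontal aluminium tube 14 mm thick, 235 mm above the bench; 165 mm from the pivot and 78 mm from the lens centre, on the line between them. Bare tube for 100 mm towards the pivot and 11 mm towards the head; free from above.
- boom_pivot (a point): The boom's vertical pivot axis at boom height (235 mm), on top of the lamp's fixed post, whose knob rises to 263 mm. Boom and lens centre (243 mm out) turn about it in a horizontal plane; the boom can pass over the hook both ways.
- boom (a joint): Swing angle of the boom about its pivot, in rad, growing clockwise seen from above; zero is only a nominal place near the hook, not exactly over it. A light friction hinge (about 0.2 N m): the boom stays where it is left.
- mug: White mug, 82 mm wide, 95 mm high, origin at the centre of its underside. Bystander.
- jar: Clear jar with green lid, 70 mm wide, 100 mm high, origin at the centre of its underside. Bystander.
- sample: Two glued wood samples, dark and pale, 90 x 90 x 38 mm, origin at the centre of the underside. Bystander.

How it is judged:
By the outcome, as a careful person would: the job done as asked, in the order asked, and still so for the second after the job is handed in, while the arm keeps its last pose, push and grip.
It also fails if it takes over 59 s, if anything falls off the work surface, if the arm or the gripper's body presses on something with over 40 N, if the wrist force passes 120 N, or if a joint passes its speed limit or range.

## Working session

There is one attempt and no reset: what is moved stays moved. The work goes in short steps, Python scripts to look and compute and a tool call to move; the robot and the scene stay as the last step left them, time stands still between calls to the robot, and variables do not carry over. Pictures are saved under pics/ and viewed, at most 10 in all, crops included, and the job is handed in when it is done.

Besides the shell and the picture viewer there is one more tool, called by a JSON object that holds its "fn" and its "kwargs". step_arm: Moves the arm, as the interface text tells. Its arguments: {"type":"object","properties":{"deltas":{"type":"array"},"squeeze":{"type":"number"}},"required":["deltas"]}

```bash
mkdir -p pics; cat > h.py <<'E'
import numpy as np, cv2
from bench import readout, cams, r
def snap(n,f):
    c=cams.camera(n); cv2.imwrite('pics/'+f,c['img'][:,:,::-1]); return c
def ray(c,u,v):
    d=np.array([(u-c['cx'])/c['fx'],(v-c['cy'])/c['fy']]); s=d.copy()
    for _ in range(20): s=d/(1+c['k1']*(s@s))
    return np.array(c['origin']),np.array(c['rotation'])@np.array([s[0],-s[1],-1])
def atz(c,u,v,z):
    o,d=ray(c,u,v); return o+d*(z-o[2])/d[2]
def proj(c,p):
    q=np.array(c['rotation']).T@(np.array(p)-c['origin']); s=np.array([q[0],-q[1]])/-q[2]
    s=s*(1+c['k1']*(s@s)); return np.array([c['fx']*s[0]+c['cx'],c['fy']*s[1]+c['cy']])
E
python3 - <<'E'
from h import *
for n in('side','top'):
    c=snap(n,n+'1.png'); print(n,{k:np.round(v,3).tolist() for k,v in c.items() if k!='img'})
print(readout.read_state(), r.nose_length)
E
```

```text
side {'fx': 439.298, 'fy': 439.298, 'cx': 312.121, 'cy': 202.002, 'k1': -0.004, 'origin': [0.793, -0.514, 0.88], 'rotation': [0.317, 0.069, 0.204, 0.924]}
top {'fx': 412.748, 'fy': 412.748, 'cx': 317.149, 'cy': 208.067, 'k1': -0.04, 'origin': [0.358, -0.006, 1.201], 'rotation': [-0.069, 0.071, 0.705, -0.702]}
{'time': 0.1, 'joint_positions': array([-1.14159539,  0.33279995, -0.06467579,  1.46085509,  0.02159711,
        1.3498877 , -0.0884899 ]), 'joint_vel': array([-6.82144506e-05, -2.39736107e-03,  3.97708001e-04, -9.19733695e-04,
        7.18830329e-04,  1.18559330e-04, -5.63353835e-05]), 'joint_torque': array([ 1.91584855e-03, -6.24547076e+01,  2.48948793e-02, -3.90717316e+01,
       -6.14750572e-02,  3.66778078e-02,  4.91704998e-05]), 'ee_pos': array([0.27273124, 0.56197135, 0.21923995]), 'eef_rot': array([ 2.23981201e-01,  9.74593263e-01, -6.17706501e-04, -1.10437865e-04]), 'ft_force': array([0.41446084, 0.33930838, 0.92886329]), 'torque': array([-0.02494636,  0.02778101, -0.02619687]), 'grip_force': 0.0, 'width': 0.08689170513972279} 0.022
```

View pics/top1.png

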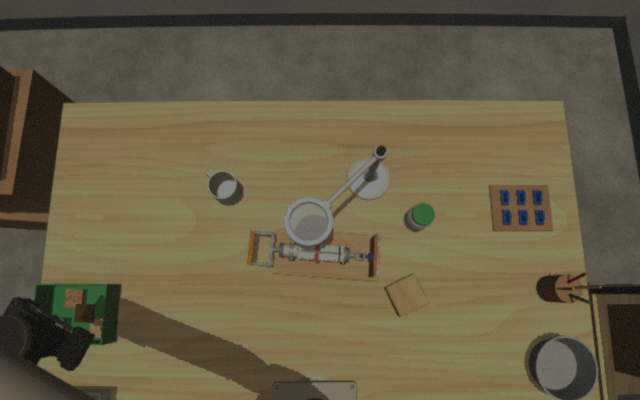

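View pics/side1.png

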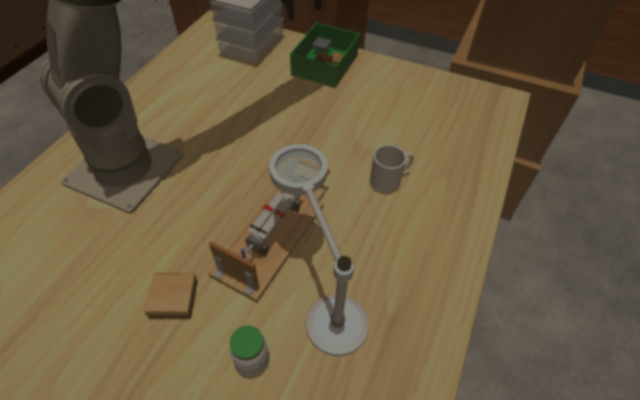

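The top view shows the handle bar at about (251,248), the red marker at (317,255), the hook near (367,257), the lens at (309,222) and the pivot knob at (381,152). The side view agrees. I'll zoom in for accuracy.

```bash
sed -i 's/^import numpy.*/&\nfrom scipy.spatial.transform import Rotation as R/; s/    c=cams.camera(n);/    c=cams.camera(n); c["rotation"]=R.from_quat(c["rotation"]).as_matrix();/' h.py
python3 - <<'E'
from h import *
c=snap('top','t2.png')
im=c['img'][140:285,235:400,::-1]; cv2.imwrite('pics/t2c.png',cv2.resize(np.clip(im*1.5,0,255).astype('uint8'),None,fx=4,fy=4,interpolation=cv2.INTER_CUBIC))
for n,u,v,z in [('bar',251,248,.062),('mark',317,255,.084),('hook',367,257,.084),('lens',309,222,.235),('pivot',381,152,.263)]: print(n,atz(c,u,v,z).round(4))
s=cams.camera('side')
im=s['img'][130:300,190:360,::-1]; cv2.imwrite('pics/s2c.png',cv2.resize(np.clip(im*1.5,0,255).astype('uint8'),None,fx=3.5,fy=3.5,interpolation=cv2.INTER_CUBIC))
E
```

```text
bar [0.4761 0.1731 0.062 ]
mark [ 0.4542 -0.0092  0.084 ]
hook [ 0.4481 -0.1442  0.084 ]
lens [0.5194 0.0099 0.235 ]
pivot [ 0.6834 -0.1627  0.263 ]
```

View pics/t2c.png

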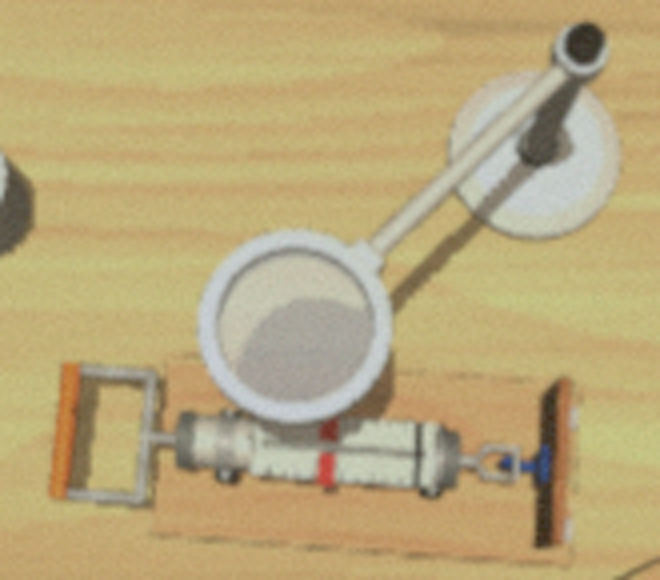

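View pics/s2c.png

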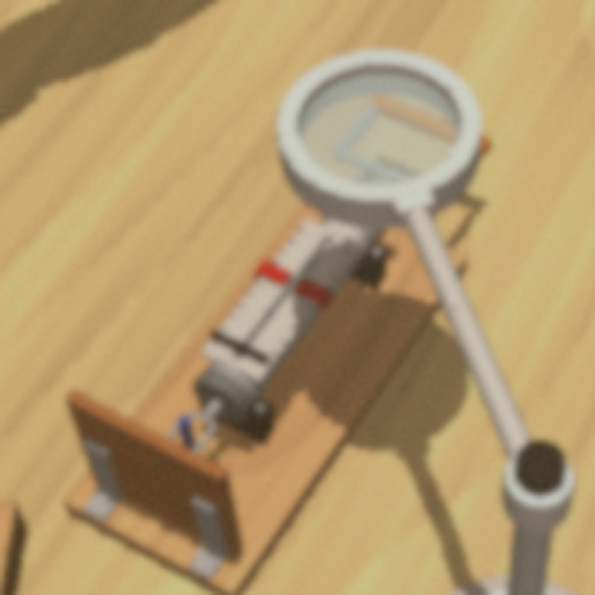

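The crops give these top-view pixels: bar (251.2,247.5), marker (317,254), pointer (340,254.5), hook tip about (361.8,255.8), lens (308.5,221.5), knob (381.2,150.5). In the side view the hook tip is about (242,250), the knob (344,262) and the lens (299,166).

```bash
python3 - <<'E'
from h import *
c=snap('top','t3.png'); s=snap('side','s3.png')
def tri(a,b):
    o1,d1=ray(c,*a);o2,d2=ray(s,*b);M=np.c_[d1,-d2];t=np.linalg.lstsq(M,o2-o1,rcond=None)[0]
    return (o1+t[0]*d1).round(4),(o2+t[1]*d2).round(4)
P={}
for n,a,b,z in [('hook',(361.8,255.8),(242.3,250),.084),('lens',(308.5,221.5),(299,166),.243),('knob',(381.2,150.5),(344.3,262.),.263),('mark',(317,253.7),(273.9,211),.084),('ptr',(340,254.5),(258,229),.088)]:
    print(n,*tri(a,b),'top@z',atz(c,*a,z).round(4),'side@z',atz(s,*b,z).round(4))
print('bar ends',atz(c,235+70/4,140+365/4,.062),atz(c,235+58/4,140+497/4,.062))
# lens: fit ring
im=cv2.cvtColor(c['img'],cv2.COLOR_RGB2HSV)
print(proj(c,[.52,.01,.243]))
st=readout.read_state(); print(R.from_quat(st['eef_rot']).as_matrix().round(3))
E
```

```text
hook [ 0.4516 -0.1304  0.0821] [ 0.4532 -0.129   0.0821] top@z [ 0.4514 -0.1302  0.084 ] side@z [ 0.454  -0.1299  0.084 ]
lens [0.5204 0.011  0.2364] [0.522  0.0122 0.2367] top@z [0.5192 0.0109 0.243 ] side@z [0.5247 0.0071 0.243 ]
knob [ 0.689  -0.1642  0.2578] [ 0.6897 -0.1638  0.2579] top@z [ 0.6872 -0.1633  0.263 ] side@z [ 0.6905 -0.1666  0.263 ]
mark [ 0.4585 -0.0092  0.0755] [ 0.4631 -0.0056  0.0759] top@z [ 0.4577 -0.0092  0.084 ] side@z [ 0.4664 -0.0107  0.084 ]
ptr [ 0.4552 -0.0713  0.0841] [ 0.458  -0.069   0.0843] top@z [ 0.4549 -0.0711  0.088 ] side@z [ 0.4596 -0.0711  0.088 ]
bar ends [0.52280862 0.1701601  0.062     ] [0.43144984 0.17611413 0.062     ]
[308.88425462 221.18342616]
[[-0.9    0.437 -0.   ]
 [ 0.437  0.9   -0.   ]
 [-0.    -0.    -1.   ]]
```

Pivot is about (0.6885,-0.164). The boom is at 133.7° and has to go to 171.8°. I'll raise the arm and move above the boom, gripping at 145 mm from the pivot.

{"fn": "step_arm", "kwargs": {"deltas": [[[0,0,0,0,0,-0.06,100],[0,0,0,0,0,-0.11,100],[0,0,0.18,-0.14,-0.105,-0.11,100],[0,0,0.356,-0.28,-0.21,-0.11,100],[0,0,0.356,-0.42,-0.32,-0.11,100],[0,0,0.356,-0.5555,-0.421,-0.11,100],[0,0,0.356,-0.5555,-0.421,-0.11,100],[0,0,0.356,-0.5555,-0.421,-0.11,100],[0,0,0.356,-0.5555,-0.421,-0.11,100],[0,0,0.356,-0.5555,-0.421,-0.11,100],[0,0,0.356,-0.5555,-0.421,-0.11,100],[0,0,0.356,-0.5555,-0.421,-0.11,100],[0,0,0.356,-0.5555,-0.421,-0.11,100],[0,0,0.356,-0.5555,-0.421,-0.11,100],[0,0,0.356,-0.5555,-0.421,-0.11,100],[0,0,0.356,-0.5555,-0.421,-0.11,100],[0,0,0.356,-0.5555,-0.421,-0.11,100]]]}}

```text
time: 2.42
ee_pos: [0.5887, -0.0573, 0.3302]
eef_rot: [0.392, 0.92, 0.0, -0.0]
ft_force: [0.4, 0.2, 0.1]
width: 0.0868
grip_force: 0.0
```

```bash
python3 - <<'E'
from h import *
c=snap('side','s4.png'); st=readout.read_state(); print(st['time'],st['ee_pos'],R.from_quat(st['eef_rot']).as_matrix().round(3).tolist(),st['ft_force'],st['joint_positions'].round(2))
E
```

```text
2.475 [ 0.58866754 -0.05763333  0.33015435] [[-0.693, 0.721, 0.0], [0.721, 0.693, 0.001], [0.0, 0.001, -1.0]] [-1.24024137  0.62573797  0.29783368] [-0.42  0.24  0.54  1.39 -0.12  1.54  0.88]
```

View pics/s4.png

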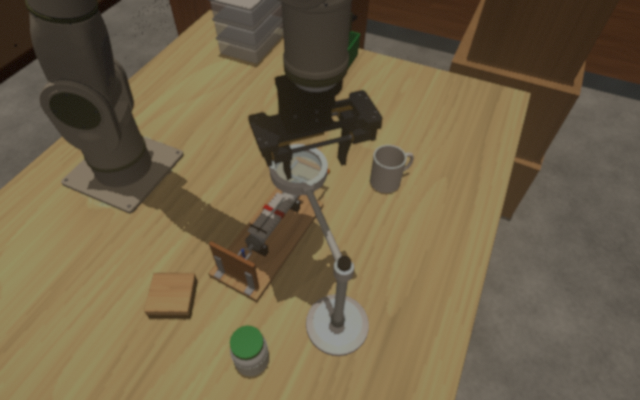

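The side view shows the open gripper above the boom, with its fingers on either side of the tube and clear of the head and knob. Next I'll descend and grip lightly.

{"fn": "step_arm", "kwargs": {"deltas": [[[0,0,0,0,0,0.04,100],[0,0,0,0,0,0.07,100],[0,0,0,0,0,0.092,100],[0,0,0,0,0,0.092,100],[0,0,0,0,0,0.092,100],[0,0,0,0,0,0.092,0],[0,0,0,0,0,0.092,0],[0,0,0,0,0,0.092,0],[0,0,0,0,0,0.092,0],[0,0,0,0,0,0.092,0],[0,0,0,0,0,0.092,0],[0,0,0,0,0,0.092,0],[0,0,0,0,0,0.092,0],[0,0,0,0,0,0.092,0]]], "squeeze": 10}}

```text
time: 4.22
ee_pos: [0.589, -0.0589, 0.2382]
eef_rot: [0.393, 0.92, 0.0, 0.0]
ft_force: [-2.0, 0.5, 8.0]
width: 0.0064
grip_force: 8.8
```

```bash
python3 - <<'E'
from h import *
c=snap('side','s5.png'); st=readout.read_state(); print(st['width'],st['grip_force'],st['ee_pos'],st['ft_force'])
im=c['img'][80:280,220:420,::-1]; a=cv2.resize(np.clip(im*1.6,0,255).astype('uint8'),None,fx=2,fy=2,interpolation=cv2.INTER_CUBIC)
t=cams.camera('top')
im=t['img'][100:300,240:440,::-1]; b=cv2.resize(np.clip(im*1.6,0,255).astype('uint8'),None,fx=2,fy=2,interpolation=cv2.INTER_CUBIC)
cv2.imwrite('pics/b5.png',np.hstack([a,b]))
E
```

```text
0.004897295602217914 9.442118704319 [ 0.58911508 -0.05896689  0.23876739] [-2.65218488  0.55394979 12.26259431]
```

View pics/b5.png

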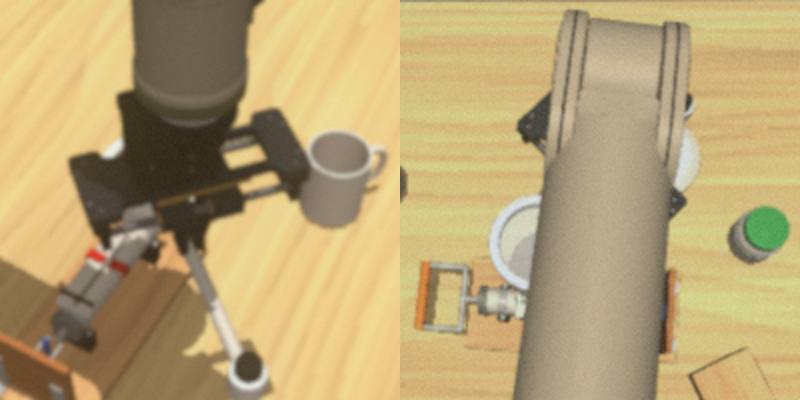

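The picture shows the gripper on the boom, but the width (5 mm, less than the 14 mm tube) and the upward force suggest the pads are slipping off the tube. I'll open and check the readings.

{"fn": "step_arm", "kwargs": {"deltas": [[[0,0,0,0,0,0,60],[0,0,0,0,0,0,60],[0,0,0,0,0,0,60],[0,0,0,0,0,0,60],[0,0,0,0,0,0,60]]]}}

```text
time: 4.95
ee_pos: [0.5888, -0.059, 0.2378]
eef_rot: [0.393, 0.92, -0.0, -0.0]
ft_force: [-0.7, -0.5, -1.0]
width: 0.0448
grip_force: 0.0
```

```bash
python3 - <<'E'
from h import *
c=snap('side','s6.png'); st=readout.read_state(); print(st['width'],st['grip_force'],st['ee_pos'],st['ft_force'],st['torque'])
im=c['img'][150:290,260:400,::-1]; a=cv2.resize(np.clip(im*2.2,0,255).astype('uint8'),None,fx=4,fy=4,interpolation=cv2.INTER_CUBIC)
cv2.imwrite('pics/b6.png',a)
p=np.array([.6885,-.164,.235]); u=np.array([-.691,.723,0])
for k in(.05,.1,.145): print(k,proj(c,p+k*u),(proj(c,p+k*u)-[260,150])*4)
e=np.array([.589,-.059,.2164])
for sgn in(-1,1): print((proj(c,e+sgn*.026*np.array([.721,.693,0]))-[260,150])*4)
E
```

```text
0.048007453330291085 0.0 [ 0.58878569 -0.05897499  0.23785133] [ 0.17398146  0.34605675 -0.19358972] [-0.00412614  0.01838506 -0.00716931]
0.05 [332.26946902 244.68066058] [289.0778761  378.72264232]
0.1 [322.52762935 222.30817256] [250.1105174  289.23269025]
0.145 [314.35273743 203.53429934] [217.4109497  214.13719737]
[166.34769233 252.84881187]
[270.33137301 224.23890142]
```

View pics/b6.png

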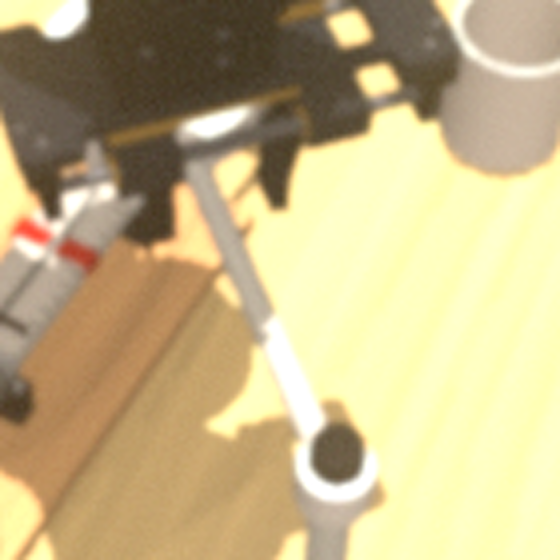

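The fingers straddle the tube correctly, with tips at crop pixels (152,243) and (283,208), but a little high on it. I'll go 10 mm lower and regrip.

{"fn": "step_arm", "kwargs": {"deltas": [[[0,0,0,0,0,0.01,60],[0,0,0,0,0,0.01,60],[0,0,0,0,0,0.01,0],[0,0,0,0,0,0.01,0],[0,0,0,0,0,0.01,0],[0,0,0,0,0,0.01,0],[0,0,0,0,0,0.01,0],[0,0,0,0,0,0.01,0],[0,0,0,0,0,0.01,0]]], "squeeze": 8}}

```text
time: 6.12
ee_pos: [0.5889, -0.0589, 0.228]
eef_rot: [0.393, 0.92, 0.0, 0.0]
ft_force: [0.5, -0.7, 1.1]
width: 0.0134
grip_force: 8.0
```

The width is now 13.4 mm, so the tube is held. Next is the 38° arc.

{"fn": "step_arm", "kwargs": {"deltas": [[[0,0,-0.042,-0.0001,-0.006,0,0],[0,0,-0.083,-0.0005,-0.012,0,0],[0,0,-0.125,-0.0011,-0.018,0,0],[0,0,-0.166,-0.002,-0.0239,0,0],[0,0,-0.208,-0.0031,-0.0299,0,0],[0,0,-0.249,-0.0045,-0.0357,0,0],[0,0,-0.29,-0.006,-0.0414,0,0],[0,0,-0.332,-0.0079,-0.0472,0,0],[0,0,-0.374,-0.01,-0.0529,0,0],[0,0,-0.416,-0.0123,-0.0585,0,0],[0,0,-0.457,-0.0149,-0.0639,0,0],[0,0,-0.499,-0.0176,-0.0692,0,0],[0,0,-0.54,-0.0206,-0.0744,0,0],[0,0,-0.582,-0.0238,-0.0795,0,0],[0,0,-0.623,-0.0272,-0.0844,0,0],[0,0,-0.665,-0.0308,-0.0893,0,0],[0,0,-0.665,-0.0308,-0.0893,0,0],[0,0,-0.665,-0.0308,-0.0893,0,0],[0,0,-0.665,-0.0308,-0.0893,0,0]]]}}

```text
time: 8.5
ee_pos: [0.546, -0.143, 0.228]
eef_rot: [0.072, 0.997, -0.0, 0.0]
ft_force: [5.0, -2.9, -2.7]
width: 0.0136
grip_force: 8.0
```

{"fn": "step_arm", "kwargs": {"deltas": [[[0,0,0,0,0,0,60],[0,0,0,0,0,0,60],[0,0,0,0,0,0,60],[0,0,0,0,0,0,60],[0,0,0,0,0,0,60],[0,0,0,0,0,-0.05,60],[0,0,0,0,0,-0.1,60],[0,0,0,0,0,-0.1,60],[0,0,0,0,0,-0.1,60]]]}}

```text
time: 9.62
ee_pos: [0.5454, -0.1429, 0.3274]
eef_rot: [0.071, 0.997, 0.0, -0.0]
ft_force: [-0.3, 0.7, 0.1]
width: 0.052
grip_force: 0.0
```

Released. Now above the handle, then a look at the lens.

{"fn": "step_arm", "kwargs": {"deltas": [[[0,0,0,0.02,0.055,0,52],[0,0,-0.03,0.04,0.11,0,52],[0,0,-0.06,0.06,0.165,0,52],[0,0,-0.06,0.08,0.22,0,52],[0,0,-0.06,0.1,0.27,0,52],[0,0,-0.06,0.1125,0.303,0,52],[0,0,-0.06,0.1125,0.303,0,52],[0,0,-0.06,0.1125,0.303,0,52],[0,0,-0.06,0.1125,0.303,0,52]]]}}

```text
time: 10.75
ee_pos: [0.4776, 0.1717, 0.3276]
eef_rot: [0.042, 0.999, -0.0, -0.0]
ft_force: [-0.6, 0.2, 0.4]
width: 0.0453
grip_force: 0.0
```

```bash
python3 - <<'E'
from h import *
c=snap('top','t7.png'); s=snap('side','s7.png')
f=lambda c,x,y:cv2.resize(np.clip(c['img'][y:y+140,x:x+100,::-1]*1.6,0,255).astype('uint8'),None,fx=4,fy=4,interpolation=cv2.INTER_CUBIC)
cv2.imwrite('pics/b7.png',np.hstack([f(c,305,180),f(s,200,170)]))
p=np.array([.6885,-.164]);
for a in(171.8,):
  l=p+.243*np.array([np.cos(np.radians(a)),np.sin(np.radians(a))])
  print('exp lens',l,(proj(c,[*l,.243])-[305,180])*4,(proj(s,[*l,.243])-[200,170])*4+[400,0])
st=readout.read_state(); print(st['time'],st['ee_pos'],st['joint_positions'].round(2))
E
```

```text
exp lens [ 0.44798438 -0.12934117] [255.70842616 286.04353858] [515.59165058 131.28544936]
10.85 [0.47755854 0.17200529 0.32782245] [-0.64  0.03  0.21  1.59 -0.01  1.52  1.06]
```

View pics/b7.png

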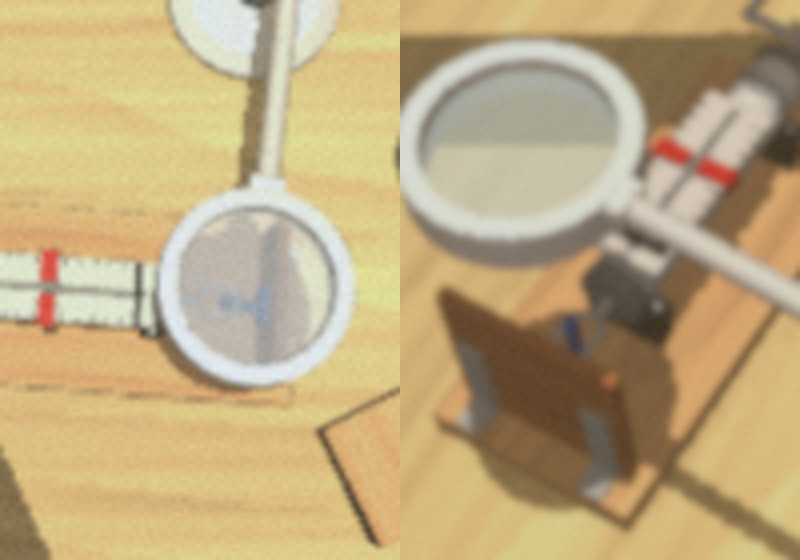

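The top crop shows the lens ring centred at (256,286) with the hook inside it (tip at 229,302). At lens and hook heights this puts both within about 5 mm of each other. The pointer (139) is 62 mm from the marker (48). Now I'll descend on the handle.

{"fn": "step_arm", "kwargs": {"deltas": [[[0,0,0,0,0,0.05,52],[0,0,0,0,0,0.1,52],[0,0,0,0,0,0.15,52],[0,0,0,0,0,0.19,52],[0,0,0,0,0,0.22,52],[0,0,0,0,0,0.24,52],[0,0,0,0,0,0.26,52],[0,0,0,0,0,0.272,52],[0,0,0,0,0,0.272,52],[0,0,0,0,0,0.272,52]]]}}

```text
time: 12.1
ee_pos: [0.4778, 0.1731, 0.0567]
eef_rot: [0.041, 0.999, 0.0, 0.0]
ft_force: [-0.2, 0.2, 0.2]
width: 0.0453
grip_force: 0.0
```

{"fn": "step_arm", "kwargs": {"deltas": [[[0,0,0,0,0,0,0],[0,0,0,0,0,0,0],[0,0,0,0,0,0,0],[0,0,0,0,0,0,0],[0,0,0,0,0,0,0],[0,0,0,0,0,0,0],[0,0,0,0,0,0,0],[0,0,0,0,0,0,0]]], "squeeze": 35}}

```text
time: 13.1
ee_pos: [0.4774, 0.1734, 0.0561]
eef_rot: [0.041, 0.999, 0.0, 0.0]
ft_force: [0.8, 4.0, -0.1]
width: 0.013
grip_force: 35.0
```

The handle is held (13 mm, 35 N). I'll pull 50 mm first.

{"fn": "step_arm", "kwargs": {"deltas": [[[0,0,0,0,0.005,0,0],[0,0,0,0,0.012,0,0],[0,0,0,0,0.019,0,0],[0,0,0,0,0.026,0,0],[0,0,0,0,0.033,0,0],[0,0,0,0,0.04,0,0],[0,0,0,0,0.046,0,0],[0,0,0,0,0.05,0,0],[0,0,0,0,0.05,0,0],[0,0,0,0,0.05,0,0]]]}}

```text
time: 14.35
ee_pos: [0.4812, 0.2206, 0.0559]
eef_rot: [0.042, 0.999, -0.002, -0.001]
ft_force: [-4.4, -8.2, 9.2]
width: 0.013
grip_force: 35.0
```

```bash
python3 - <<'E'
from h import *
c=snap('top','t8.png'); s=snap('side','s8.png')
f=lambda c,x,y:cv2.resize(np.clip(c['img'][y:y+100,x:x+65,::-1]*1.6,0,255).astype('uint8'),None,fx=6,fy=6,interpolation=cv2.INTER_CUBIC)
cv2.imwrite('pics/b8.png',np.hstack([f(c,295,205),f(s,235,170)]))
st=readout.read_state(); print(st['time'],st['ee_pos'],st['ft_force'],st['width'])
E
```

```text
14.45 [0.48121705 0.22056636 0.05592384] [-4.37740509 -8.93390554  9.64330267] 0.012676152540702788
```

View pics/b8.png

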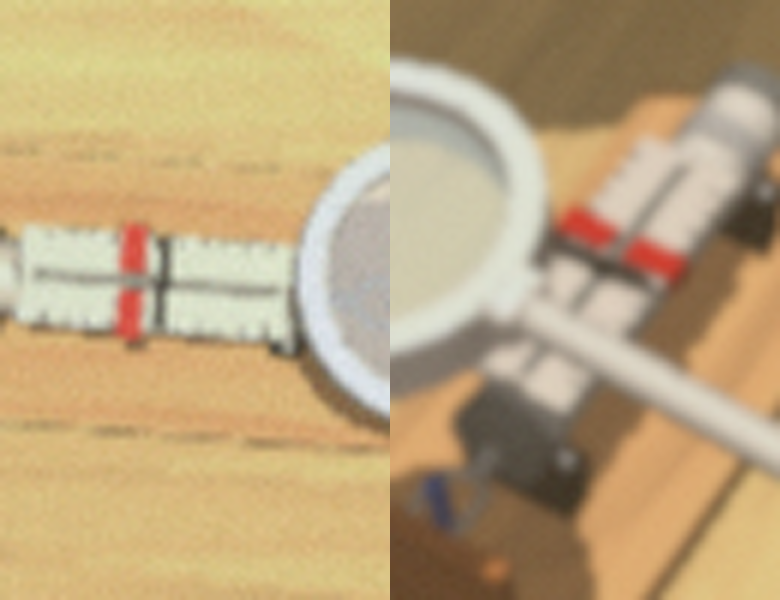

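In the top crop the marker is at x≈132 and the pointer at x≈162, so about 13.5 mm remain. The side view agrees, with the pointer just hook-side of the red. The upward force suggests the pads are too high on the bar, so I'll ease the grip and go 6 mm lower before regripping.

{"fn": "step_arm", "kwargs": {"deltas": [[[0,0,0,0,0,0,0],[0,0,0,0.001,0,0.002,0],[0,0,0,0.001,0,0.004,0],[0,0,0,0.001,0,0.006,0],[0,0,0,0.001,0,0.006,0],[0,0,0,0.001,0,0.006,0]]], "squeeze": 14}}

```text
time: 15.2
ee_pos: [0.4823, 0.2211, 0.0513]
eef_rot: [0.042, 0.999, -0.001, 0.001]
ft_force: [1.1, -9.0, 15.6]
width: 0.0136
grip_force: 14.0
```

{"fn": "step_arm", "kwargs": {"deltas": [[[0,0,0,0,0,0,0],[0,0,0,0,0,0,0],[0,0,0,0,0,0,0]]], "squeeze": 35}}

```text
time: 15.58
ee_pos: [0.4823, 0.221, 0.0513]
eef_rot: [0.042, 0.999, -0.001, 0.001]
ft_force: [-0.2, -9.6, 15.9]
width: 0.0127
grip_force: 35.0
```

The spring force of 9.6 N matches about 47 mm of pull, and the grip is firm. I'll pull the rest, easing the downward push slightly.

{"fn": "step_arm", "kwargs": {"deltas": [[[0,0,0,0,0.004,-0.001,0],[0,0,0,0,0.008,-0.002,0],[0,0,0,0,0.011,-0.002,0],[0,0,0,0,0.0135,-0.002,0],[0,0,0,0,0.0135,-0.002,0],[0,0,0,0,0.0135,-0.002,0],[0,0,0,0,0.0135,-0.002,0]]]}}

```text
time: 16.45
ee_pos: [0.4831, 0.2325, 0.0516]
eef_rot: [0.043, 0.999, -0.002, 0.001]
ft_force: [5.0, -10.2, 0.3]
width: 0.0131
grip_force: 35.0
```

```bash
python3 - <<'E'
from h import *
c=snap('top','t9.png'); s=snap('side','s9.png')
f=lambda c,x,y:cv2.resize(np.clip(c['img'][y:y+100,x:x+65,::-1]*1.6,0,255).astype('uint8'),None,fx=6,fy=6,interpolation=cv2.INTER_CUBIC)
cv2.imwrite('pics/b9.png',np.hstack([f(c,295,205),f(s,235,170)]))
st=readout.read_state(); print(st['time'],st['ee_pos'],st['ft_force'],st['width'])
im=c['img'].astype(int)
for v in (248,249,250,257,258,259): print(v,[tuple(int(q) for q in im[v,u]) for u in range(311,324)])
E
```

```text
16.55 [0.4831251  0.23253964 0.05156024] [  5.23410029 -11.96717055   0.27402075] 0.012841277961511357
248 [(137, 141, 125), (137, 140, 126), (138, 139, 125), (138, 122, 109), (132, 76, 65), (116, 52, 43), (82, 49, 41), (91, 58, 50), (123, 100, 89), (135, 136, 122), (138, 142, 127), (136, 139, 125), (137, 142, 126)]
249 [(136, 141, 125), (137, 139, 126), (136, 139, 124), (133, 121, 107), (130, 79, 69), (111, 53, 45), (74, 46, 35), (90, 58, 51), (123, 102, 88), (137, 138, 124), (136, 139, 124), (138, 143, 127), (136, 141, 125)]
250 [(123, 125, 112), (124, 126, 112), (121, 120, 110), (120, 110, 99), (115, 87, 78), (99, 71, 63), (65, 48, 43), (82, 64, 55), (111, 95, 84), (121, 121, 109), (132, 135, 121), (135, 139, 123), (135, 140, 125)]
257 [(136, 141, 127), (134, 138, 124), (130, 125, 113), (133, 100, 89), (123, 58, 48), (94, 46, 38), (67, 49, 42), (94, 88, 78), (124, 124, 112), (130, 133, 121), (137, 139, 127), (137, 142, 128), (138, 140, 125)]
258 [(131, 135, 124), (124, 128, 116), (118, 109, 98), (129, 90, 80), (123, 58, 49), (91, 46, 38), (73, 50, 43), (102, 95, 84), (123, 126, 114), (125, 127, 115), (136, 140, 128), (136, 140, 126), (136, 139, 126)]
259 [(110, 110, 100), (108, 105, 96), (105, 88, 78), (119, 72, 62), (124, 52, 45), (109, 47, 39), (105, 54, 46), (115, 92, 81), (121, 119, 105), (120, 122, 111), (133, 136, 124), (135, 139, 128), (128, 131, 119)]
```

View pics/b9.png

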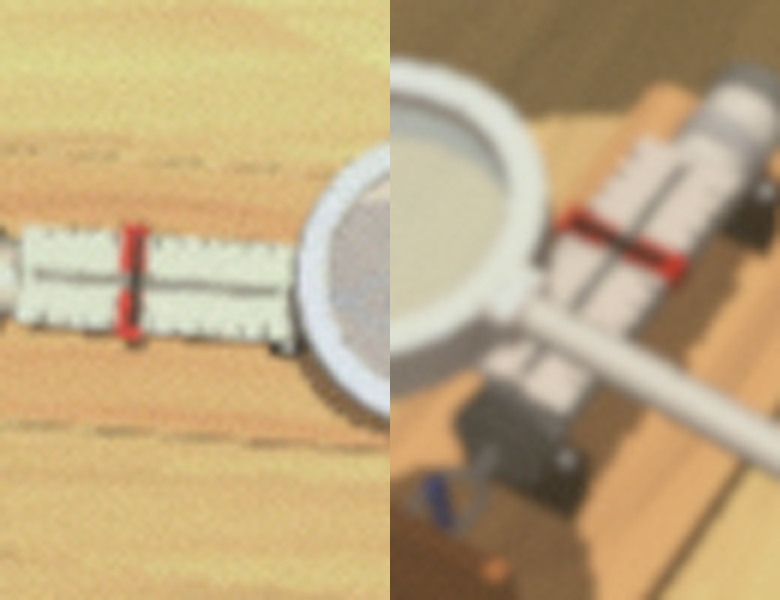

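The pointer is inside the red clip, about 2 mm hook-side of centre. The lens and hook are unchanged. One small nudge, then a settle.

{"fn": "step_arm", "kwargs": {"deltas": [[[0,0,0,0,0.0008,0,0],[0,0,0,0,0.0015,0,0],[0,0,0,0,0.0015,0,0],[0,0,0,0,0.0015,0,0],[0,0,0,0,0.0015,0,0],[0,0,0,0,0.0015,0,0],[0,0,0,0,0.0015,0,0],[0,0,0,0,0.0015,0,0]]]}}

```text
time: 17.55
ee_pos: [0.4832, 0.2339, 0.0515]
eef_rot: [0.043, 0.999, -0.002, 0.001]
ft_force: [5.8, -11.7, 1.3]
width: 0.0129
grip_force: 35.0
```

```bash
python3 - <<'E'
from h import *
c=snap('top','t10.png'); st=readout.read_state(); print(st['time'],st['ee_pos'],st['ft_force'],st['width'],st['grip_force'])
for v in (248,249,257,258):
    x=c['img'][v,311:324].astype(float); red=(x[:,0]-x[:,1]).clip(8)-8; dk=(128-x[:,0]).clip(20)-20; u=np.arange(311,324)
    m=(128-x[:,1]).clip(15)-15
    print(v,'mark',(m*u).sum()/m.sum(),'ptr',(dk*u).sum()/dk.sum())
E
```

```text
17.6 [0.4832193  0.23385538 0.05153035] [  4.4039372  -12.00457568   0.6922836 ] 0.012978225441109936 35.01029223203659
248 mark 316.75416666666666 ptr 317.1904761904762
249 mark 316.76681614349775 ptr 317.04347826086956
257 mark 316.1034482758621 ptr 316.2142857142857
258 mark 315.89224137931035 ptr 316.24444444444447
```

The pointer is within 1 mm of the marker's centre and steady, so I'm handing the job in.

```bash
python3 -c "
from bench import r
print(r.close_job())"
```

```text
the job is handed in; nothing more can be done
None
```

I handed the job in at 17.6 s. By the last pictures the lens is within about 5 mm of the hook, the pointer is within about 1 mm of the red marker's centre, and the gripper holds the handle at 35 N against a 12 N pull; I kept clear of the mug, jar and wood samples but did not check them again at the end.

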